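Blow out the registration jig and hold the engraved block in its corner

ROBOT

A 7-joint arm with a two-finger parallel gripper is mounted at the origin on the work surface. World frame = base frame: x ahead of the robot, y to its left, z up, the work surface at z = 0. Lengths are in m, angles in rad, forces in N, time in s.
With the tool pointing down it reaches from about 0.4 to 0.85 m from the base axis. Payload 10.4 kg.
Tool frame: the origin (TCP) lies at the very end of the fingers, on their centre line; the grasp point (between the pads) lies 19 mm behind it; z points along the fingers, y is the direction in which the jaws open and shut (so a half turn about z gives the same grasp; the last joint's range is limited). The gripper opens to 85 mm and grips with 20 to 120 N. Pads are 22 mm wide; open, the fingers measure 114 mm over their backs; the gripper's body (76 mm by 85 mm) begins 54 mm behind the grasp point. The pads swing forward as they close: fully open they stand 13 mm farther back than shut.
Start: joints at [1.206, 0.332, -0.065, 1.46, 0.022, 1.35, -0.088], TCP at [0.21, -0.589, 0.231] pointing down, gripper open.
Joint ranges: [-2.6, 2.6], [-0.5, 2.12], [-1.47, 1.34], [0.16, 2.42], [-1.27, 4.41], [0.06, 2.06], [-2.6, 2.6]. Speed limits (rad/s): [2.22, 2.22, 2.79, 2.79, 3.14, 3.14, 3.14].

INTERFACE

Orientations are given as a unit quaternion [x, y, z, w].
In Python, from workcell import get_obs, camera, camera_info, hand_in gives the robot as it stands.
- The arm moves only by the tool move_arm, never from a script. Its argument "moves" is a list of rows, each a list of 3 entries, a list of its own where there are three numbers: the shift along the tool's x, y, z in units of 25 mm (1.0 is 25 mm), then the turn, a rotation vector about the tool's x, y, z in degrees, then the opening, from 0 (shut) to 1 (fully open). A call has 1 to 5 rows; each row shifts and turns the commanded pose from where the row before left it, along the tool's axes as they then stand; what a row does not reach is not made up. A row lasts 1/8 s, in which the tool goes at most 62.5 mm and 10.7 degrees, less where a joint would pass 70% of its speed; a pose out of reach is approached as far as the arm can. A call is refused whole if a number of a shift passes 1 or a number of a turn 10.7, either way. A call with a gripper value outside its range is refused whole. The fingers move at their own pace and stop on an object; "squeeze" is the grip in N (left out, the last holds). Time passes only in rows, so rows that do not move let the fingers close. It gives the time, the measured TCP pose, the force and the opening at its end, in the units of the state.
- get_obs(): the state, without advancing time (a new reading comes with each control period).
- camera(name): name is "side" or "top" or "wrist"; returns the picture (480x640x3 uint8, red, green, blue); there is no depth.
- camera_info(name): a dict with "fx", "fy", "cx", "cy" (pixels), "D" ([k1, k2, p1, p2, k3] as OpenCV has them; the pictures are not rectified), "origin" and "rotation" of the camera in the world. Camera axes: x right, y down, z forward; pixel columns grow to the right and rows downward; lengths in m; the calibration is good to about 2 mm. A picture is of the moment at which its call begins: read the wrist's pose just before it. camera_info takes no time and is no camera call; for the wrist camera it gives the pose at the moment of the call.
- hand_in(): hands the job in, once; it reports no verdict.
The state is a dict: "clock": time; "joint_pos": joint angles; "joint_velocities": joint speeds; "tau": joint torques, N m; "position": TCP position; "ee_rot": TCP orientation; "ft_force": force on the tool from outside, world axes, zero at the start; "torque": the same for the moment, N m; "grip_width": opening from 0.0 (shut) to 1.0 (fully open).
Only numpy, scipy, OpenCV 4.12 (cv2) and the standard library are available. Lean on these libraries where they do the work, as an engineer would, in place of code of your own. Each camera call takes 0.05 s, during which the arm holds its last target. There are 200 camera calls.

TASK

Pick up the white air duster and blow out the inner corner of the registration jig: from the open side of the brass fences, hold the nozzle steady about 6 cm from the corner and pointing into it for two seconds, then lay the duster flat on its green mat and let go. Then set the copper-faced block flat on the jig's bed, long side along the long fence, and slide it into the corner so that it presses on both fences at once with a modest push (several newtons each, no ramming); finish while still holding it pressed there, do not let go. Leave the grey-faced block and the other things on the bench where they are.

Things in the scene. Friction and masses are not known exactly. Their poses are not given: they have to be found in the camera images.
- jig: Registration jig, fixed to the bench: dark steel bed 160 (x) x 130 (y) x 10 mm thick, with two brass fences on it, each 12 mm thick and 12 mm high (their tops 22 mm above the bench). Origin: centre of the bed's underside, on the bench. Its +x and -y sides carry the fences, its -x and +y sides are open. It is turned about z by up to 0.3 rad.
- long_fence: Long brass fence of the jig, running along the jig's x, 142 x 12 x 12 mm, rigid. Origin: centre of its underside (on the bed). Its inner face (facing the jig's +y) is at y = -50 mm in the jig's frame. Friction of the block on bed and fences is about 0.5 to 0.7, so the push that brings it onto the second fence must also overcome the drag of the first.
- short_fence: Short brass fence of the jig, running along the jig's y, 12 x 110 x 12 mm, rigid. Origin: centre of its underside (on the bed). Its inner face (facing the jig's -x) is at x = +60 mm in the jig's frame. The seated block's centre is at x = +15, y = -23 mm in the jig's frame.
- jig_corner (a point): The inner corner where the two fences meet, 10 mm above the bed (20 mm above the bench); at (60, -50, 20) mm in the jig's frame, axes as the jig's. The place to blow into: the duster_jet point must be brought here to within 25 mm.
- copper_block: Printing block: wooden block with a bright copper engraved face on top, 90 (x) x 54 (y) x 40 mm high, about 0.2 kg, loose on the bench. Origin: centre of its underside; x along the long side. Grip it across the 54 mm width, high enough that the fingertips stay over the fences (on the bed the block stands 28 mm above the fence tops).
- zinc_block: Second printing block of the same size and shape, but with a grey metal face: not wanted, leave alone. Origin: centre of its underside. The two blocks may be in either of two places on the robot's right.
- duster: Cordless air duster, loose, lying on the mat: white body 120 (x) x 34 x 34 mm with an orange band and button, orange nozzle sticking 55 mm out of its +x end; 0.22 kg. Origin: centre of the white body's underside; its axis runs along x 17 mm above that. It balances about its middle. It blows along +x by itself; no button has to be pressed.
- duster_tip (a point): Mouth of the duster's nozzle, at (115, 0, 17) mm in the duster's frame.
- duster_jet (a point): Where the air lands: the point 60 mm straight ahead of the nozzle mouth, at (175, 0, 17) mm in the duster's frame.
- mat: Green mat 240 (x) x 120 (y) x 4 mm, fixed; the duster's place. Origin: centre of its underside.
- magnifier: Round magnifying glass with dark handle, 15 mm high, lying at the far edge. Bystander; origin under the lens centre.
- burin_dark: Engraving tool with black handle, about 155 mm long, far from the robot on the right. Bystander; origin under the ferrule.
- burin_wood: Engraving tool with light wooden handle, about 155 mm long, 20 mm high, between the robot and the jig. Bystander; origin under the ferrule.
- ink_jar: Amber jar with black cap, 60 mm across and 65 mm high, far left. Bystander; origin centre of its underside.
- loupe: Small black eye loupe, 38 mm across and 34 mm high, beyond the jig on the left. Bystander; origin centre of its underside.
Mind the look-alikes: they are no part of the job. Several things have the shape of the duster; the one meant has the colours described above.

How it is judged:
By the outcome, as a careful person would: the job done as asked, in the order asked, and still so for the second after the job is handed in, while the arm keeps its last pose, push and grip.
It also fails if it takes over 69 s, if anything falls off the work surface, if the arm or the gripper's body presses on something with over 40 N, if the wrist force passes 120 N, or if a joint passes its speed limit or range.

## Working session

There is one attempt and no reset: what is moved stays moved. The work goes in short steps, Python scripts to look and compute and a tool call to move; the robot and the scene stay as the last step left them, time stands still between calls to the robot, and variables do not carry over. Pictures are saved under pics/ and viewed, about 8 in all and at most 12, crops included, and the job is handed in when it is done.

Besides the shell and the picture viewer there is one more tool, called after "Call:" in YAML: its name, and indented under it one key for each argument. move_arm: Moves the arm, as the interface text tells. Its arguments: {"type":"object","properties":{"moves":{"type":"array","items":{"type":"array"}},"squeeze":{"type":"number"}},"required":["moves"]}

```bash
mkdir -p pics; ls; python3 - <<'E'
from workcell import *
import cv2
print(get_obs())
for n in("top","side","wrist"):
    im=camera(n); cv2.imwrite(f"pics/{n}0.png",im[:,:,::-1]); print(n,camera_info(n))
E
```

```text
pics
{'clock': 0.0, 'joint_pos': array([ 1.2064032 ,  0.33288229, -0.06467737,  1.46096793,  0.02161224,
        1.34987489, -0.0885072 ]), 'joint_velocities': array([ 1.24944817e-04,  3.70288923e-05,  5.40687497e-04, -7.19739808e-04,
       -8.19348796e-04,  1.22697437e-04,  1.05206409e-03]), 'tau': array([ 8.32811367e-06, -6.25438285e+01,  4.91247664e-02, -3.91607523e+01,
        1.61383575e-02,  9.84633429e-03, -5.79829987e-06]), 'position': array([ 0.20933689, -0.5884978 ,  0.23049666]), 'ee_rot': array([ 9.85432804e-01,  1.70063731e-01, -1.64235030e-04, -6.99344594e-04]), 'ft_force': array([0.75352899, 0.35376229, 0.09021204]), 'torque': array([ 0.04823439, -0.00560416, -0.03530802]), 'grip_width': 0.999607659140068}
top {'fx': 609.9231038037914, 'fy': 609.9231038037914, 'cx': 329.9316222870408, 'cy': 237.13551659987604, 'D': array([-0.02712957,  0.        ,  0.        ,  0.        ,  0.        ]), 'origin': array([0.24612734, 0.03946168, 1.51771594]), 'rotation': array([-0.69434871,  0.71388943, -0.06069738,  0.06750989])}
side {'fx': 602.8411410304936, 'fy': 602.8411410304936, 'cx': 310.9219500305394, 'cy': 235.63110911598528, 'D': array([0.02391647, 0.        , 0.        , 0.        , 0.        ]), 'origin': array([0.31561636, 1.13557087, 0.76443701]), 'rotation': array([-0.08581619,  0.87770143, -0.47028528,  0.03327973])}
wrist {'fx': 361.2979956744011, 'fy': 361.2979956744011, 'cx': 318.71655848315925, 'cy': 238.3626602461173, 'D': array([-0.02777944,  0.        ,  0.        ,  0.        ,  0.        ]), 'origin': array([ 0.28527804, -0.56221065,  0.37418386]), 'rotation': array([ 0.80702796, -0.56891566, -0.09170917,  0.1289584 ])}
```

View pics/top0.png

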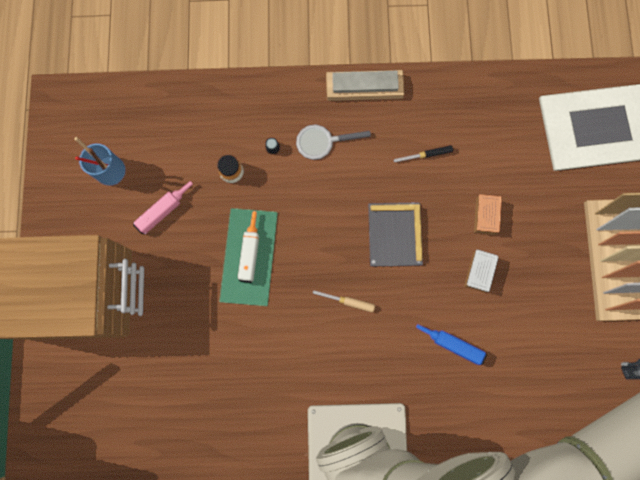

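View pics/side0.png

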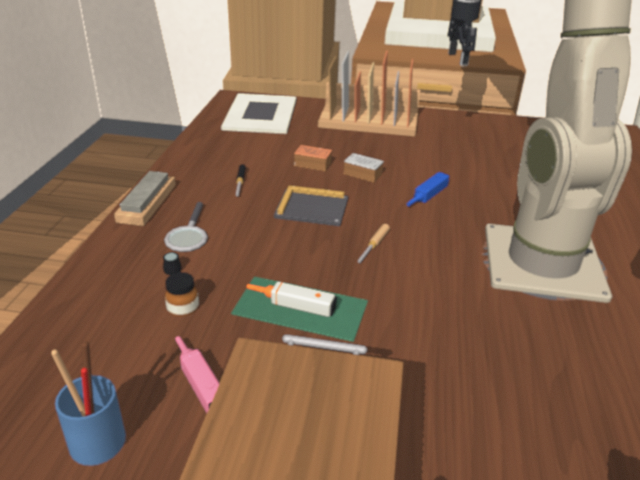

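The white duster on the green mat at (248,252) fits the description. The blue one at (455,345) and the pink one at (160,210) are look-alikes. Copper block is at (488,213), grey at (483,270), and the jig at (395,235) with its corner at top right. Next I'll measure and confirm in an enlarged crop.

```bash
cat > h.py <<'E'
import numpy as np, cv2
from workcell import *
from scipy.spatial.transform import Rotation as R
def P(n,pts,ci=None):
    c=ci or camera_info(n); Rm=R.from_quat(c["rotation"]).as_matrix()
    K=np.array([[c["fx"],0,c["cx"]],[0,c["fy"],c["cy"]],[0,0,1.]])
    return K,c["D"],Rm,c["origin"]
def ray(n,uv,z,ci=None):
    K,D,Rm,o=P(n,0,ci); q=cv2.undistortPoints(np.float64(uv).reshape(-1,1,2),K,D)[:,0]
    d=np.c_[q,np.ones(len(q))]@Rm.T; return o+d*((z-o[2])/d[:,2])[:,None]
def proj(n,X,ci=None):
    K,D,Rm,o=P(n,0,ci); return cv2.projectPoints(((np.atleast_2d(X)-o)@Rm).astype(float),np.zeros(3),np.zeros(3),K,D)[0][:,0]
def T(pose,pts): # pose x,y,yaw[,z]
    x,y,a=pose[:3]; z=pose[3] if len(pose)>3 else 0
    c,s=np.cos(a),np.sin(a); p=np.atleast_2d(pts).astype(float)
    return np.c_[x+c*p[:,0]-s*p[:,1], y+s*p[:,0]+c*p[:,1], p[:,2]+z]
E
cat > seg.py <<'E'
from h import *
import sys
im=cv2.imread("pics/top0.png"); hsv=cv2.cvtColor(im,cv2.COLOR_BGR2HSV)
H,S,V=[hsv[...,i].astype(int) for i in range(3)]
def rect(name,m,box,z):
    u0,v0,u1,v1=box; k=np.zeros_like(m); k[v0:v1,u0:u1]=m[v0:v1,u0:u1]
    n,l,st,_=cv2.connectedComponentsWithStats(k.astype(np.uint8)); i=1+np.argmax(st[1:,4])
    vv,uu=np.nonzero(l==i); w=ray("top",np.c_[uu,vv],z)[:,:2]
    r=cv2.minAreaRect((w*1000).astype(np.float32)); print(name,len(uu),np.round(r[0],1),np.round(r[1],1),round(r[2],1)); return w
for z in(.037,.02): rect("duster white",(S<60)&(V>150),(225,215,275,300),z)
w=rect("nozzle",(H<20)&(S>150)&(V>150),(240,205,262,236),.021)
rect("mat",(H>60)&(H<95)&(S>80),(205,200,290,315),.004)
rect("copper",(H<16)&(S>90)&(V>170),(470,185,510,240),.04)
rect("zinc",(S<60)&(V>120),(460,245,505,300),.04)
rect("bed",(S<90)&(V<120),(360,195,430,275),.01)
rect("brass",(H>15)&(H<30)&(S>110)&(V>140),(360,195,430,275),.022)
a=cv2.resize(im[200:310,210:285],None,fx=5,fy=5,interpolation=cv2.INTER_CUBIC)
b=cv2.resize(im[190:300,360:510],None,fx=5,fy=5,interpolation=cv2.INTER_CUBIC)
c=np.hstack([a,b]);cv2.imwrite("pics/crop1.png",cv2.resize(c,None,fx=.71,fy=.71,interpolation=cv2.INTER_AREA))
E
python3 seg.py
```

```text
duster white 622 [471.6 256.1] [ 37.2 105.3] 81.9
duster white 622 [474.2 258.5] [ 37.6 106.5] 81.9
nozzle 88 [566.6 244.9] [20.1 49. ] 89.7
mat 3232 [481.8 255.9] [117.6 236.1] 83.5
copper 802 [ 567.7 -345.2] [55.8 91.6] 81.8
zinc 897 [ 425.2 -318.7] [57.3 94.1] 71.1
bed 2529 [ 526.6 -112.5] [131.3 162.1] 89.4
brass 524 [ 528.5 -114.8] [123.4 139.7] 88.3
```

View pics/crop1.png

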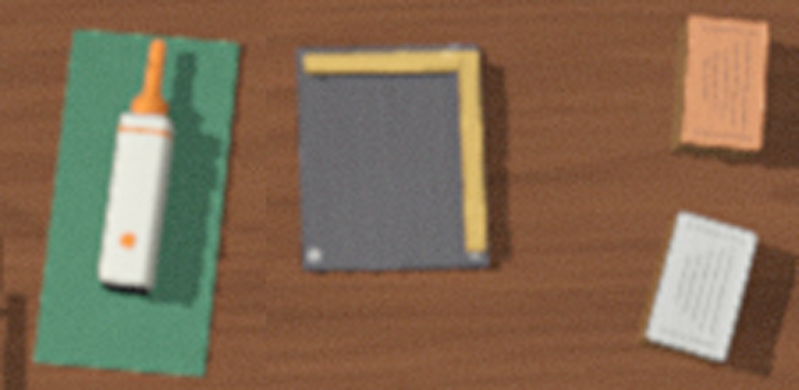

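```bash
cat > fit.py <<'E'
from seg import *
from scipy.optimize import minimize
ci=camera_info("top")
def box(x0,x1,y0,y1,zs): return np.array([[x,y,z] for x in(x0,x1) for y in(y0,y1) for z in zs])/1000
def fit(name,m,bx,parts,p0,dz=0):
    u0,v0,u1,v1=bx; k=m[v0:v1,u0:u1].astype(np.uint8)
    n,l,st,_=cv2.connectedComponentsWithStats(k); k=(l==1+np.argmax(st[1:,4])).astype(float)
    def cost(p):
        q=np.zeros(((v1-v0)*8,(u1-u0)*8),np.uint8)
        for b in parts:
            h=(proj("top",T([p[0],p[1],p[2],dz],b),ci)-[u0,v0]+.5)*8-.5
            cv2.fillConvexPoly(q,cv2.convexHull(np.round(h*16).astype(np.int32)),255,shift=4)
        q=cv2.resize(q,(u1-u0,v1-v0),interpolation=cv2.INTER_AREA)/255.
        return ((q-k)**2).sum()
    s=np.array([.004,.004,.05]); sx=np.vstack([p0]+[np.array(p0)+s*e for e in np.eye(3)])
    r=minimize(cost,p0,method="Nelder-Mead",options=dict(initial_simplex=sx,xatol=1e-5,fatol=1e-3,maxiter=400))
    print(name,np.round(r.x,4),"res",round(r.fun,1),"of",k.sum()); return r.x
brass=(H>15)&(H<30)&(S>110)&(V>140)
lf=box(-82,60,-62,-50,(10,22)); sf=box(60,72,-62,48,(10,22))
bed=box(-80,80,-65,65,(0,10))
if __name__=="__main__":
    fit("jig",brass|((S<100)&(V<140)),(360,195,430,275),[bed],(.527,-.1125,0.))
    for a in(-.05,.05): fit("brass",brass,(360,195,430,275),[box(-70,72,-62,-50,(22,)),box(60,72,-62,48,(22,))],(.527,-.1125,a))
    fit("copper",(H<16)&(S>90)&(V>170),(470,185,510,240),[box(-45,45,-27,27,(40,))],(.567,-.345,-.1))
    fit("zinc",(S<60)&(V>120),(460,245,505,300),[box(-45,45,-27,27,(40,))],(.425,-.318,-.3))
    fit("mat",(H>60)&(H<95)&(S>80),(205,200,290,315),[box(-120,120,-60,60,(4,))],(.48,.256,-.1))
    fit("duster",((S<60)&(V>130))|((H<20)&(S>150)&(V>150)),(225,205,275,300),[box(-60,60,-13,13,(38,)),box(-60,60,-17,17,(12,30)),box(60,115,-5,5,(21,))],(.48,.256,-.1))
E
python3 fit.py | grep res; python3 - <<'E'
import sys;sys.path.insert(0,'.')
from h import *
for uv,z in (((254.5,212),.021),((246,281),.03)): print(ray("top",[uv],z))
E
```

```text
jig [ 0.528  -0.1125 -0.0052] res 173.1 of 3182.0
brass [ 0.5264 -0.113  -0.0139] res 62.2 of 524.0
brass [ 0.5264 -0.113  -0.0113] res 62.5 of 524.0
copper [ 0.568 -0.345 -0.133] res 15.0 of 802.0
zinc [ 0.4252 -0.3186 -0.3289] res 56.5 of 897.0
mat [ 0.4822  0.256  -0.1103] res 1229.2 of 3232.0
duster [ 0.4788  0.2567 -0.1372] res 211.8 of 665.0
[[0.59092356 0.238489   0.021     ]]
[[0.41599998 0.25895205 0.03      ]]
```

The crop confirms the white duster with orange nozzle, band and button on the mat, the jig corner at upper right (far/right), and copper as the upper block. Jig ≈ (0.527,-0.113, yaw -0.012) and duster ≈ (0.477,0.252, yaw -0.117). Moving.

Call:
move_arm:
  moves:
    - [[0.6,-1,0],[0,0,8.8],1]
    - [[0.6,-1,0],[0,0,8.8],1]
    - [[0.6,-1,0],[0,0,8.7],1]
    - [[0.6,-1,0],[0,0,0],1]
    - [[0.6,-1,0],[0,0,0],1]

```text
clock: 0.78
position: [0.2755, -0.4603, 0.2312]
ee_rot: [0.998, -0.059, -0.0, -0.0]
ft_force: [0.7, 0.3, 0.2]
grip_width: 0.999
```

Call:
move_arm:
  moves:
    - [[0.4,-1,0],[0,0,0],1]
    - [[0.4,-1,0],[0,0,0],1]
    - [[0.4,-1,0],[0,0,0],1]
    - [[0.4,-1,0],[0,0,0],1]
    - [[0.4,-1,0],[0,0,0],1]

```text
clock: 1.4
position: [0.3396, -0.3421, 0.2312]
ee_rot: [0.998, -0.059, -0.0, -0.0]
ft_force: [0.1, -0.2, 0.0]
grip_width: 0.999
```

Call:
move_arm:
  moves:
    - [[0.4,-1,0],[0,0,0],1]
    - [[0.4,-1,0],[0,0,0],1]
    - [[0.4,-1,0],[0,0,0],1]
    - [[0.2,-1,0],[0,0,0],1]
    - [[0.2,-1,0],[0,0,0],1]

```text
clock: 2.02
position: [0.3938, -0.2226, 0.2312]
ee_rot: [0.998, -0.059, -0.0, -0.0]
ft_force: [0.5, -0.2, 0.1]
grip_width: 0.996
```

Call:
move_arm:
  moves:
    - [[0.1,-1,0],[0,0,0],1]
    - [[0.1,-1,0],[0,0,0],1]
    - [[0,-1,0],[0,0,0],1]
    - [[0,-1,0],[0,0,0],1]
    - [[0,-1,0],[0,0,0],1]

```text
clock: 2.65
position: [0.4132, -0.0991, 0.2312]
ee_rot: [0.998, -0.059, -0.0, 0.0]
ft_force: [-0.4, -0.7, 0.6]
grip_width: 0.998
```

Call:
move_arm:
  moves:
    - [[0,-1,0],[0,0,0],1]
    - [[0,-1,0],[0,0,0],1]
    - [[0,-1,0],[0,0,0],1]
    - [[0,-1,0],[0,0,0],1]
    - [[0,-1,0],[0,0,0],1]

```text
clock: 3.28
position: [0.4278, 0.025, 0.2312]
ee_rot: [0.998, -0.059, -0.0, 0.0]
ft_force: [0.7, 1.2, 0.4]
grip_width: 1.001
```

Call:
move_arm:
  moves:
    - [[0,-1,0],[0,0,0],1]
    - [[0,-1,0],[0,0,0],1]
    - [[0,-1,0],[0,0,0],1]
    - [[0,-1,0],[0,0,0],1]
    - [[0,-1,0],[0,0,0],1]

```text
clock: 3.9
position: [0.4424, 0.149, 0.2312]
ee_rot: [0.998, -0.059, -0.0, 0.0]
ft_force: [0.0, -0.6, -0.1]
grip_width: 1.003
```

Call:
move_arm:
  moves:
    - [[0.2,-1,0],[0,0,0],1]
    - [[0.2,-1,0],[0,0,0],1]
    - [[0,-1,0.5],[0,0,0],1]
    - [[0,-1,0.5],[0,0,0],1]
    - [[0,0,0],[0,0,0],1]

```text
clock: 4.53
position: [0.4631, 0.2479, 0.2052]
ee_rot: [0.998, -0.057, -0.001, -0.0]
ft_force: [-1.0, -0.4, 0.4]
grip_width: 1.001
```

```bash
cat > wr.py <<'E'
from h import *
import pickle,sys
def wrist(tag):
    o=get_obs(); ci=camera_info("wrist"); im=camera("wrist")[:,:,::-1].copy()
    cv2.imwrite(f"pics/{tag}.png",im); pickle.dump(ci,open(f"pics/{tag}.pkl","wb")); return o,ci,im
E
python3 - <<'E'
from wr import *
o,ci,im=wrist("w1"); print(o["position"],o["ee_rot"])
# overlay estimate of duster
p=(.477,.252,-.117,.004)
for b in ([[-.06,-.017,.017],[.06,-.017,.017],[.06,.017,.017],[-.06,.017,.017]],[[.06,0,.022],[.115,0,.022]],[[-.06,0,.034],[.06,0,.034]]):
    cv2.polylines(im,[np.int32(proj("wrist",T(p,b),ci).round())],True,(255,0,0),1)
cv2.imwrite("pics/w1o.png",im)
E
```

```text
[0.46310601 0.24794491 0.20524052] [ 9.98368507e-01 -5.70871633e-02 -1.16425594e-03 -1.55572472e-04]
```

View pics/w1o.png

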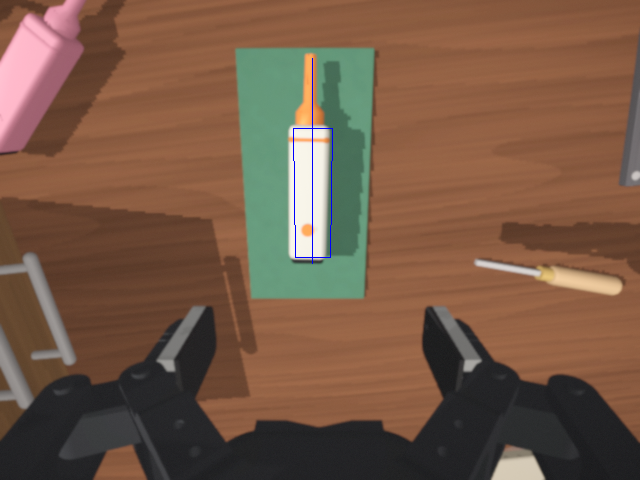

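Call:
move_arm:
  moves:
    - [[0.28,-0.18,1],[0,0,0],1]
    - [[0.28,-0.17,1],[0,0,0],1]
    - [[0,0,1],[0,0,0],1]
    - [[0,0,1],[0,0,0],1]
    - [[0,0,1],[0,0,0],0.8]

```text
clock: 5.2
position: [0.4798, 0.2522, 0.081]
ee_rot: [0.998, -0.059, 0.0, 0.0]
ft_force: [-0.3, -0.0, 0.4]
grip_width: 0.817
```

Call:
move_arm:
  moves:
    - [[0,0,1],[0,0,0],0.8]
    - [[0,0,0.9],[0,0,0],0.8]
    - [[0,0,0.6],[0,0,0],0.7]
    - [[0,0,0.3],[0,0,0],0.6]
    - [[0,0,0],[0,0,0],0.6]
  squeeze: 45

```text
clock: 5.82
position: [0.4792, 0.2534, 0.0114]
ee_rot: [0.998, -0.059, 0.0, 0.0]
ft_force: [-0.1, -0.6, 0.2]
grip_width: 0.598
```

Call:
move_arm:
  moves:
    - [[0,0,0],[0,0,0],0.2]
    - [[0,0,0],[0,0,0],0.2]
    - [[0,0,0],[0,0,0],0.2]
    - [[0,0,0],[0,0,0],0.2]
    - [[0,0,0],[0,0,0],0.2]

```text
clock: 6.45
position: [0.4798, 0.2541, 0.0123]
ee_rot: [0.998, -0.059, 0.001, -0.0]
ft_force: [-1.1, 0.2, 5.9]
grip_width: 0.393
```

Call:
move_arm:
  moves:
    - [[0,0,-0.5],[0,0,0],0.2]
    - [[0,0,-1],[0,0,0],0.2]
    - [[0,0,-1],[0,0,0],0.2]
    - [[0,0.5,-1],[0,0,0],0.2]
    - [[0,1,-0.7],[0,0,0],0.2]

```text
clock: 7.08
position: [0.4746, 0.2169, 0.118]
ee_rot: [0.998, -0.058, 0.0, -0.0]
ft_force: [0.5, 0.0, -2.0]
grip_width: 0.387
```

Call:
move_arm:
  moves:
    - [[0,1,0],[0,0,0],0.2]
    - [[0,1,0],[0,0,0],0.2]
    - [[0,1,0],[0,0,0],0.2]
    - [[0,1,0],[0,0,0],0.2]
    - [[0,1,0],[0,0,0],0.2]

```text
clock: 7.7
position: [0.4597, 0.0914, 0.1168]
ee_rot: [0.998, -0.058, 0.0, 0.0]
ft_force: [-0.2, 0.4, -1.5]
grip_width: 0.389
```

Call:
move_arm:
  moves:
    - [[0,1,0],[0,0,0],0.2]
    - [[0,1,0],[0,0,0],0.2]
    - [[0,0.5,0],[0,0,0],0.2]
    - [[0,0,0],[0,0,9.5],0.2]
    - [[0,0,0],[0,0,9.5],0.2]

```text
clock: 8.32
position: [0.4528, 0.0304, 0.1166]
ee_rot: [0.974, -0.225, 0.0, -0.0]
ft_force: [0.3, -0.2, -1.7]
grip_width: 0.394
```

Call:
move_arm:
  moves:
    - [[0,0,0],[0,0,9.5],0.2]
    - [[0,0,0],[0,0,9.5],0.2]
    - [[0,0,0],[0,-10,0],0.2]
    - [[0,0,0],[0,-10,0],0.2]
    - [[0,0,0],[0,0,0],0.2]

```text
clock: 8.95
position: [0.4535, 0.0285, 0.115]
ee_rot: [0.91, -0.376, -0.163, -0.067]
ft_force: [-0.9, 0.5, -1.8]
grip_width: 0.388
```

```bash
python3 - <<'E'
from wr import *
o,ci,im=wrist("w2"); p=o["position"];Rm=R.from_quat(o["ee_rot"]).as_matrix(); print(p,Rm[:,0],o["ft_force"])
def pt(l): return p+np.asarray(l)@Rm.T   # duster axis in tool frame: y=0,z=-.0087
A=np.array([-.002,0,-.0087])
for n,x in(("tip",.115),("jet",.175)): print(n,pt(A+[x,0,0]))
for b in ([[-.06,-.017,0],[.06,-.017,0],[.06,.017,0],[-.06,.017,0]],[[.06,0,0],[.115,0,0]]):
    cv2.polylines(im,[np.int32(proj("wrist",pt(A+b),ci).round())],True,(255,0,0),1)
cv2.circle(im,tuple(map(int,proj("wrist",T((.5266,-.113,-.012),[[.06,-.05,.022]]),ci)[0].round())),3,(0,255,0),1)
cv2.imwrite("pics/w2o.png",im)
E
```

```text
[0.45351467 0.02849569 0.11504332] [ 0.66394148 -0.66279666 -0.34624023] [-0.85736995  0.50307148 -1.84513788]
tip [ 0.53067485 -0.04852556  0.08408004]
jet [ 0.57051134 -0.08829336  0.06330563]
```

View pics/w2o.png

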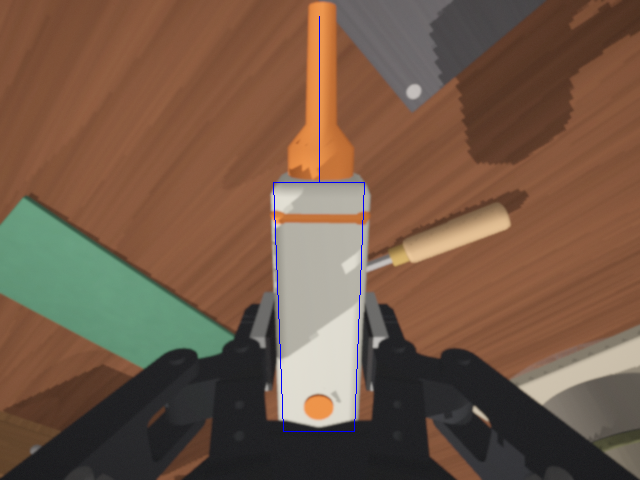

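Call:
move_arm:
  moves:
    - [[0.72,0.42,0.18],[0,0,0],0.2]
    - [[0.72,0.42,0.18],[0,0,0],0.2]
    - [[0.72,0.42,0.18],[0,0,0],0.2]
    - [[0.72,0.42,0.18],[0,0,0],0.2]
    - [[0,0,0],[0,0,0],0.2]

```text
clock: 9.62
position: [0.4666, -0.0449, 0.0737]
ee_rot: [0.91, -0.376, -0.161, -0.066]
ft_force: [0.3, -0.5, -2.2]
grip_width: 0.389
```

```bash
python3 - <<'E'
from wr import *
o,ci,im=wrist("w3"); p=o["position"];Rm=R.from_quat(o["ee_rot"]).as_matrix(); print(p)
def pt(l): return p+np.asarray(l)@Rm.T
A=np.array([.001,0,-.0087])
C=T((.5266,-.113,-.012),[[.06,-.05,.02]])[0]
t,j=pt(A+[.115,0,0]),pt(A+[.175,0,0]); print(t,j,C,j-C)
side=camera("side")[:,:,::-1].copy(); 
a=np.vstack([proj("side",t),proj("side",j),proj("side",C)])
cr=cv2.resize(side[120:280,240:440],None,fx=4,fy=4,interpolation=cv2.INTER_CUBIC)[:600]
for q,c in zip(a,((255,0,0),(255,0,255),(0,255,0))): cv2.circle(cr,tuple(int(v) for v in (q-[240,120])*4),4,c,1)
cv2.circle(im,tuple(map(int,proj("wrist",C+[0,0,.002],ci)[0].round())),3,(0,255,0),1)
cv2.circle(im,tuple(map(int,proj("wrist",t,ci)[0].round())),3,(255,0,0),1)
cv2.imwrite("pics/w3o.png",np.hstack([cv2.resize(cr,(400,300)),cv2.resize(im,(400,300))]))
E
```

```text
[ 0.46662695 -0.04492015  0.0737208 ]
[ 0.54593577 -0.12393426  0.04212061] [ 0.58586067 -0.16371854  0.02154846] [ 0.58599569 -0.16371638  0.02      ] [-1.35024732e-04 -2.15597870e-06  1.54845827e-03]
```

View pics/w3o.png

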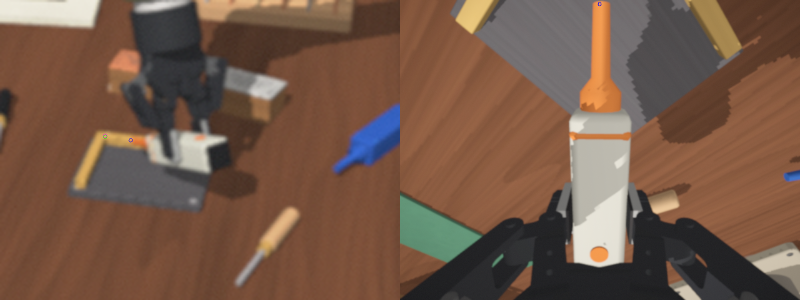

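The side view puts the corner mark on the fence junction and the nozzle mouth on its mark, and the wrist view shows the nozzle aimed down the diagonal. Holding about 2.5 s.

Call:
move_arm:
  moves:
    - [[0,0,0],[0,0,0],0.2]
    - [[0,0,0],[0,0,0],0.2]
    - [[0,0,0],[0,0,0],0.2]
    - [[0,0,0],[0,0,0],0.2]
    - [[0,0,0],[0,0,0],0.2]

```text
clock: 10.35
position: [0.4669, -0.043, 0.0748]
ee_rot: [0.911, -0.375, -0.161, -0.066]
ft_force: [0.4, 0.4, -0.7]
grip_width: 0.387
```

Call:
move_arm:
  moves:
    - [[0,0,0],[0,0,0],0.2]
    - [[0,0,0],[0,0,0],0.2]
    - [[0,0,0],[0,0,0],0.2]
    - [[0,0,0],[0,0,0],0.2]
    - [[0,0,0],[0,0,0],0.2]

```text
clock: 10.98
position: [0.4669, -0.043, 0.0748]
ee_rot: [0.911, -0.375, -0.161, -0.066]
ft_force: [-0.6, 0.1, -2.0]
grip_width: 0.389
```

Call:
move_arm:
  moves:
    - [[0,0,0],[0,0,0],0.2]
    - [[0,0,0],[0,0,0],0.2]
    - [[0,0,0],[0,0,0],0.2]
    - [[0,0,0],[0,0,0],0.2]
    - [[0,0,0],[0,0,0],0.2]

```text
clock: 11.6
position: [0.4669, -0.0431, 0.0748]
ee_rot: [0.911, -0.375, -0.161, -0.066]
ft_force: [-0.1, 0.3, -1.7]
grip_width: 0.387
```

Call:
move_arm:
  moves:
    - [[0,0,0],[0,0,0],0.2]
    - [[0,0,0],[0,0,0],0.2]
    - [[0,0,0],[0,0,0],0.2]
    - [[0,0,0],[0,0,0],0.2]
    - [[0,0,0],[0,0,0],0.2]

```text
clock: 12.22
position: [0.4669, -0.043, 0.0748]
ee_rot: [0.911, -0.375, -0.161, -0.066]
ft_force: [0.6, -0.6, -2.1]
grip_width: 0.387
```

Call:
move_arm:
  moves:
    - [[-0.4,-0.1,-0.5],[0,0,0],0.2]
    - [[-0.7,-0.4,-0.5],[0,0,0],0.2]
    - [[-0.6,-1,-0.2],[0,0,0],0.2]
    - [[-0.5,-1,0],[0,10,0],0.2]
    - [[-0.5,-1,0],[0,10,0],0.2]

```text
clock: 12.85
position: [0.485, 0.0463, 0.1214]
ee_rot: [0.925, -0.378, -0.042, -0.012]
ft_force: [-0.9, -0.3, -3.7]
grip_width: 0.391
```

Call:
move_arm:
  moves:
    - [[-0.6,-1,0],[0,0,-9.5],0.2]
    - [[-0.6,-1,0],[0,0,-9.5],0.2]
    - [[-0.6,-1,0],[0,0,-9.5],0.2]
    - [[-0.4,-1,0],[0,0,-9.5],0.2]
    - [[-0.2,-1,0],[0,0,0],0.2]

```text
clock: 13.48
position: [0.4862, 0.1829, 0.128]
ee_rot: [0.997, -0.057, -0.038, -0.025]
ft_force: [0.7, 0.3, -1.6]
grip_width: 0.388
```

```bash
python3 - <<'E'
from wr import *
o=get_obs(); print(o["position"],R.from_quat(o["ee_rot"]).as_matrix())
E
```

```text
[0.48616155 0.18290547 0.12798708] [[ 0.99065449 -0.11523506 -0.07296961]
 [-0.11142751 -0.99228939  0.0542741 ]
 [-0.07866125 -0.04563606 -0.99585629]]
```

Call:
move_arm:
  moves:
    - [[0,0,0],[-2.6,4.5,0],0.2]
    - [[-0.2,-0.9,0],[0,0,0],0.2]
    - [[-0.2,-1,0],[0,0,0],0.2]
    - [[-0.2,-0.9,0],[0,0,0],0.2]
    - [[0,0,1],[0,0,0],0.2]

```text
clock: 14.1
position: [0.4799, 0.2561, 0.1043]
ee_rot: [0.998, -0.057, 0.001, -0.001]
ft_force: [0.2, 0.5, -2.5]
grip_width: 0.389
```

```bash
python3 - <<'E'
from wr import *
o=get_obs(); print(o["position"],R.from_quat(o["ee_rot"]).as_matrix())
E
```

```text
[0.47987892 0.25614985 0.10425758] [[ 0.9935328  -0.11351378  0.0026842 ]
 [-0.11352124 -0.99353159  0.00281308]
 [ 0.00234751 -0.0030996  -0.99999244]]
```

Call:
move_arm:
  moves:
    - [[0,0,1],[0,0,0],0.2]
    - [[0,0,1],[0,0,0],0.2]
    - [[0,0,0.9],[0,0,0],0.2]
    - [[0,0,0.4],[0,0,0],0.2]
    - [[0,0,0.2],[0,0,0],0.2]

```text
clock: 14.72
position: [0.4799, 0.2525, 0.0145]
ee_rot: [0.998, -0.059, -0.0, 0.0]
ft_force: [0.7, 1.1, -1.1]
grip_width: 0.394
```

Call:
move_arm:
  moves:
    - [[0,0,0.08],[0,0,0],0.2]
    - [[0,0,0],[0,0,0],0.2]

```text
clock: 14.98
position: [0.4803, 0.2521, 0.0125]
ee_rot: [0.998, -0.059, -0.0, 0.0]
ft_force: [0.4, 0.0, -1.7]
grip_width: 0.389
```

Call:
move_arm:
  moves:
    - [[0,0,0.06],[0,0,0],0.2]
    - [[0,0,0.04],[0,0,0],0.2]
    - [[0,0,0],[0,0,0],0.2]

```text
clock: 15.35
position: [0.4804, 0.2521, 0.0123]
ee_rot: [0.998, -0.059, 0.0, 0.001]
ft_force: [-11.5, -8.1, 30.0]
grip_width: 0.389
```

Call:
move_arm:
  moves:
    - [[0,0,-0.06],[0,0,0],0.2]
    - [[0,0,0],[0,0,0],0.5]
    - [[0,0,0],[0,0,0],0.6]
    - [[0,0,0],[0,0,0],0.75]
    - [[0,0,0],[0,0,0],0.75]

```text
clock: 15.98
position: [0.48, 0.2517, 0.0108]
ee_rot: [0.998, -0.059, -0.001, 0.0]
ft_force: [0.2, -0.8, 0.2]
grip_width: 0.749
```

Call:
move_arm:
  moves:
    - [[0,0,-0.6],[0,0,0],0.8]
    - [[0,0,-1],[0,0,0],0.8]
    - [[0,0,-1],[0,0,0],1]
    - [[0,0,-1],[0,0,0],1]
    - [[0,0,-1],[0,0,0],1]

```text
clock: 16.6
position: [0.4802, 0.252, 0.1278]
ee_rot: [0.998, -0.059, -0.0, 0.0]
ft_force: [-0.7, -0.8, -0.5]
grip_width: 0.997
```

```bash
python3 - <<'E'
from wr import *
o,ci,im=wrist("w4"); print(o["position"]); cv2.imwrite("pics/w4o.png",cv2.resize(im,(480,360)))
E
```

```text
[0.48019686 0.25204099 0.1278466 ]
```

View pics/w4o.png

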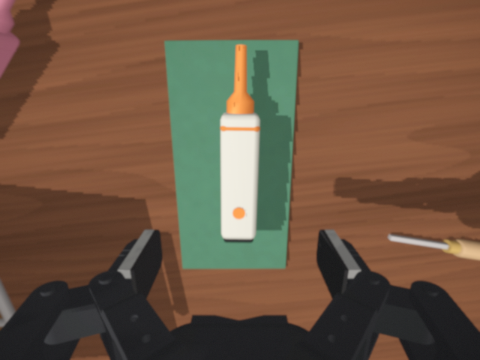

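Released: the duster lies flat inside the mat (white body around pixel (239,175)). On to the copper block.

Call:
move_arm:
  moves:
    - [[0.2,1,-1],[0,0,0],1]
    - [[0.2,1,-0.5],[0,0,0],1]
    - [[0.3,1,0],[0,0,0],1]
    - [[0.3,1,0],[0,0,0],1]
    - [[0.3,1,0],[0,0,0],1]

```text
clock: 17.27
position: [0.498, 0.1233, 0.1644]
ee_rot: [0.998, -0.059, -0.0, 0.0]
ft_force: [0.1, -0.2, 0.3]
grip_width: 1.003
```

Call:
move_arm:
  moves:
    - [[0.3,1,0],[0,0,0],1]
    - [[0.3,1,0],[0,0,0],1]
    - [[0.3,1,0],[0,0,0],1]
    - [[0.3,1,0],[0,0,0],1]
    - [[0.3,1,0],[0,0,0],1]

```text
clock: 17.9
position: [0.5206, -0.0052, 0.1644]
ee_rot: [0.998, -0.059, -0.0, 0.0]
ft_force: [0.1, -0.1, -1.4]
grip_width: 1.003
```

Call:
move_arm:
  moves:
    - [[0.3,1,0],[0,0,0],1]
    - [[0.3,1,0],[0,0,0],1]
    - [[0.3,1,0],[0,0,0],1]
    - [[0.3,1,0],[0,0,0],1]
    - [[0.3,1,0],[0,0,0],1]

```text
clock: 18.52
position: [0.5433, -0.1338, 0.1645]
ee_rot: [0.998, -0.058, -0.0, 0.0]
ft_force: [0.1, 0.1, -0.6]
grip_width: 0.994
```

Call:
move_arm:
  moves:
    - [[0.2,1,0],[0,0,0],1]
    - [[0.2,1,0],[0,0,0],1]
    - [[0.2,1,0],[0,0,0],1]
    - [[0.2,1,0],[0,0,0],1]
    - [[0.2,0.8,0],[0,0,1],1]

```text
clock: 19.15
position: [0.5539, -0.2564, 0.1643]
ee_rot: [0.998, -0.068, -0.0, 0.0]
ft_force: [0.3, 0.5, 0.1]
grip_width: 1.0
```

Call:
move_arm:
  moves:
    - [[0,1,0],[0,0,0],1]
    - [[0,1,0],[0,0,0],1]
    - [[0,0.5,0],[0,0,0],1]
    - [[0,0,0],[0,0,0],1]

```text
clock: 19.65
position: [0.5453, -0.3176, 0.1637]
ee_rot: [0.998, -0.068, -0.001, 0.0]
ft_force: [0.7, -0.6, 1.2]
grip_width: 1.003
```

```bash
python3 - <<'E'
from wr import *
o,ci,im=wrist("w5"); print(o["position"],R.from_quat(o["ee_rot"]).as_matrix())
p=(.568,-.345,-.133)
cv2.polylines(im,[np.int32(proj("wrist",T(p,np.array([[-45,-27,40],[45,-27,40],[45,27,40],[-45,27,40]])/1000),ci).round())],True,(255,0,0),1)
cv2.imwrite("pics/w5o.png",im)
E
```

```text
[ 0.54526833 -0.31761923  0.16367244] [[ 9.90733874e-01 -1.35810900e-01 -1.33768980e-03]
 [-1.35811449e-01 -9.90734648e-01 -3.27724791e-04]
 [-1.28078704e-03  5.06361642e-04 -9.99999052e-01]]
```

View pics/w5o.png

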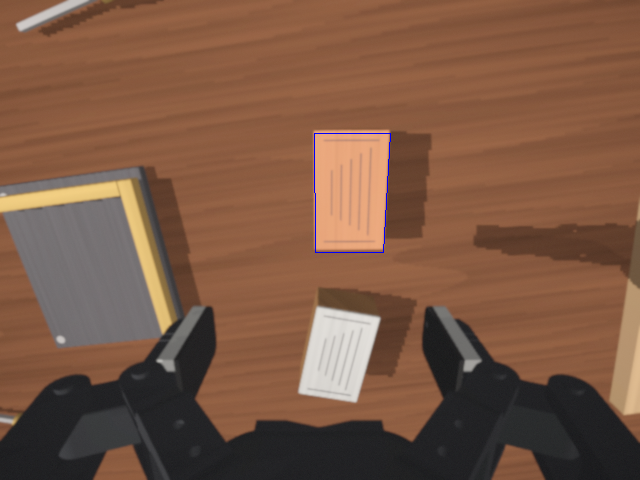

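```bash
python3 - <<'E'
from wr import *
from scipy.optimize import minimize
ci=pickle.load(open("pics/w5.pkl","rb")); im=cv2.imread("pics/w5.png"); hsv=cv2.cvtColor(im,cv2.COLOR_BGR2HSV).astype(int)
m=(hsv[...,0]>15)&(hsv[...,0]<30)&(hsv[...,1]>100)&(hsv[...,2]>150); m[:150]=0;m[330:]=0;m[:,190:]=0
m[:, :14]=0
k=m.astype(float)
def box(x0,x1,y0,y1): return np.array([[x,y,22] for x in(x0,x1) for y in(y0,y1)])/1000
def cost(p):
    q=np.zeros((480*4,640*4),np.uint8)
    for b in(box(-70,72,-62,-50),box(60,72,-62,48)):
        h=(proj("wrist",T(p,b),ci)+.5)*4-.5
        cv2.fillConvexPoly(q,cv2.convexHull(np.round(h*16).astype(np.int32)),255,shift=4)
    q=cv2.resize(q,(640,480),interpolation=cv2.INTER_AREA)/255.; q[:150]=0;q[330:]=0;q[:,190:]=0;q[:,:14]=0
    return ((q-k)**2).sum()
p0=np.array([.5266,-.113,-.012]); s=np.array([.004,.004,.03])
r=minimize(cost,p0,method="Nelder-Mead",options=dict(initial_simplex=np.vstack([p0,p0+np.diag(s)]),xatol=1e-5,maxiter=300))
print(cost(p0),r.fun,k.sum(),r.x, "seat",T(r.x,[[.015,-.023,.01]]))
E
```

```text
1229.7484505959246 110.961045751634 3849.0 [ 0.53029777 -0.112297   -0.01013614] seat [[ 0.54506387 -0.13544786  0.01      ]]
```

Call:
move_arm:
  moves:
    - [[0.55,0.5,1],[0,0,0],1]
    - [[0.54,0.46,1],[0,0,0],1]
    - [[0,0,1],[0,0,0],1]
    - [[0,0,1],[0,0,0],1]
    - [[0,0,1],[0,0,0],1]

```text
clock: 20.32
position: [0.5697, -0.3429, 0.038]
ee_rot: [0.998, -0.067, -0.0, -0.0]
ft_force: [-0.5, -0.2, 0.2]
grip_width: 1.001
```

Call:
move_arm:
  moves:
    - [[0,0,0.6],[0,0,0],1]
    - [[0,0,0.35],[0,0,0],1]
    - [[0,0,0],[0,0,0],1]

```text
clock: 20.7
position: [0.569, -0.3444, 0.0148]
ee_rot: [0.998, -0.067, -0.001, 0.0]
ft_force: [-0.5, -0.0, 0.3]
grip_width: 0.998
```

Call:
move_arm:
  moves:
    - [[0,0,0],[0,0,0],0.4]
    - [[0,0,0],[0,0,0],0.4]
    - [[0,0,0],[0,0,0],0.4]
    - [[0,0,0],[0,0,0],0.4]
    - [[0,0,0],[0,0,0],0.4]
  squeeze: 60

```text
clock: 21.32
position: [0.5696, -0.345, 0.016]
ee_rot: [0.998, -0.067, 0.0, 0.001]
ft_force: [-0.3, 0.9, 5.5]
grip_width: 0.621
```

Call:
move_arm:
  moves:
    - [[0,0,-0.5],[0,0,0],0.4]
    - [[0,0,-1],[0,0,0],0.4]
    - [[0,0,-1],[0,0,0],0.4]
    - [[0,0,-0.7],[0,0,0],0.4]
    - [[0,0,0],[0,0,-7],0.4]

```text
clock: 21.95
position: [0.5698, -0.3451, 0.097]
ee_rot: [1.0, -0.005, 0.0, 0.001]
ft_force: [-0.4, -0.1, -3.0]
grip_width: 0.619
```

Call:
move_arm:
  moves:
    - [[-0.2,-1,0],[0,0,0],0.4]
    - [[-0.2,-1,0],[0,0,0],0.4]
    - [[-0.2,-1,0],[0,0,0],0.4]
    - [[-0.2,-1,0],[0,0,0],0.4]
    - [[-0.2,-1,0],[0,0,0],0.4]

```text
clock: 22.58
position: [0.5452, -0.2186, 0.0949]
ee_rot: [1.0, -0.006, -0.001, 0.0]
ft_force: [0.9, 0.1, -1.9]
grip_width: 0.617
```

Call:
move_arm:
  moves:
    - [[-0.2,-1,0],[0,0,0],0.4]
    - [[-0.2,-1,0],[0,0,0],0.4]
    - [[-0.2,-1,0],[0,0,0],0.4]
    - [[-0.05,-1,0],[0,0,0],0.4]
    - [[0,0,0],[0,0,0],0.4]

```text
clock: 23.2
position: [0.5307, -0.1169, 0.0951]
ee_rot: [1.0, -0.005, -0.001, -0.0]
ft_force: [0.6, 0.1, -2.7]
grip_width: 0.616
```

```bash
python3 - <<'E'
from wr import *
o,ci,im=wrist("w6"); p=o["position"];Rm=R.from_quat(o["ee_rot"]).as_matrix(); print(p,Rm)
J=(.5303,-.1123,-.0101)
for b in([[-70,-50,22],[60,-50,22],[60,48,22]],): cv2.polylines(im,[np.int32(proj("wrist",T(J,np.array(b)/1000),ci).round())],False,(0,255,0),1)
B=p+np.array([[-.046,-.027,-.025],[.044,-.027,-.025],[.044,.027,-.025],[-.046,.027,-.025]])@Rm.T
cv2.polylines(im,[np.int32(proj("wrist",B,ci).round())],True,(255,0,0),1)
cv2.imwrite("pics/w6o.png",im)
E
```

```text
[ 0.5306638  -0.11686892  0.09512605] [[ 9.99954536e-01 -9.43932322e-03 -1.35096173e-03]
 [-9.43924808e-03 -9.99955447e-01  6.19829341e-05]
 [-1.35148662e-03 -4.92280532e-05 -9.99999086e-01]]
```

View pics/w6o.png

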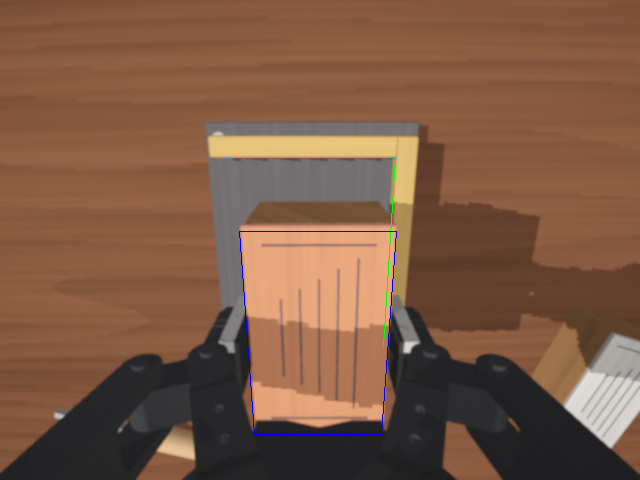

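Call:
move_arm:
  moves:
    - [[0,0,1],[0,0,0],0.4]
    - [[0,0,1],[0,0,0],0.4]
    - [[0,0,0.5],[0,0,0],0.4]
    - [[0,0,0.2],[0,0,0],0.4]
    - [[0,0,0],[0,0,0],0.4]

```text
clock: 23.88
position: [0.5308, -0.1195, 0.0276]
ee_rot: [1.0, -0.007, -0.001, 0.0]
ft_force: [0.1, -0.0, -1.7]
grip_width: 0.62
```

Call:
move_arm:
  moves:
    - [[0,0,0.03],[0,0,0],0.4]
    - [[0,0,0],[0,0,0],0.4]

```text
clock: 24.12
position: [0.5309, -0.1193, 0.0271]
ee_rot: [1.0, -0.006, -0.0, 0.0]
ft_force: [1.0, 0.1, -2.3]
grip_width: 0.619
```

Call:
move_arm:
  moves:
    - [[0,0,0.03],[0,0,0],0.4]
    - [[0,0,0],[0,0,0],0.4]

```text
clock: 24.38
position: [0.5308, -0.1193, 0.026]
ee_rot: [1.0, -0.006, -0.0, 0.0]
ft_force: [-0.4, 0.6, -1.9]
grip_width: 0.622
```

Call:
move_arm:
  moves:
    - [[0,0,0.02],[0,0,0],0.4]
    - [[0,0,0],[0,0,0],0.4]

```text
clock: 24.62
position: [0.5307, -0.1193, 0.026]
ee_rot: [1.0, -0.006, -0.001, 0.0]
ft_force: [-2.6, -0.7, 6.8]
grip_width: 0.622
```

Call:
move_arm:
  moves:
    - [[0,0.2,-0.01],[0,0,0],0.4]
    - [[0,0.2,0],[0,0,0],0.4]
    - [[0,0.12,0],[0,0,0],0.4]
    - [[0,0,0],[0,0,0],0.4]

```text
clock: 25.12
position: [0.531, -0.1323, 0.0259]
ee_rot: [1.0, -0.006, -0.0, 0.0]
ft_force: [0.1, 3.6, 5.1]
grip_width: 0.623
```

Call:
move_arm:
  moves:
    - [[0,0.03,0],[0,0,0],0.4]
    - [[0,0,0],[0,0,0],0.4]

```text
clock: 25.38
position: [0.531, -0.1325, 0.026]
ee_rot: [1.0, -0.006, -0.0, -0.0]
ft_force: [0.8, 4.9, 6.6]
grip_width: 0.62
```

Call:
move_arm:
  moves:
    - [[0,0.04,0],[0,0,0],0.4]
    - [[0,0,0],[0,0,0],0.4]

```text
clock: 25.62
position: [0.531, -0.1335, 0.0259]
ee_rot: [1.0, -0.006, -0.0, -0.0]
ft_force: [0.8, 5.1, 6.0]
grip_width: 0.621
```

Call:
move_arm:
  moves:
    - [[0,0.04,0],[0,0,0],0.4]
    - [[0,0,0],[0,0,0],0.4]

```text
clock: 25.88
position: [0.531, -0.1345, 0.0259]
ee_rot: [1.0, -0.006, -0.0, -0.0]
ft_force: [-0.5, 5.4, 5.2]
grip_width: 0.619
```

Call:
move_arm:
  moves:
    - [[0,0.04,0],[0,0,0],0.4]
    - [[0,0,0],[0,0,0],0.4]

```text
clock: 26.12
position: [0.531, -0.1352, 0.0259]
ee_rot: [1.0, -0.006, -0.0, -0.0]
ft_force: [-0.0, 5.7, 4.5]
grip_width: 0.619
```

Call:
move_arm:
  moves:
    - [[0,0.03,0],[0,0,0],0.4]
    - [[0,0,0],[0,0,0],0.4]

```text
clock: 26.38
position: [0.531, -0.1353, 0.026]
ee_rot: [1.0, -0.006, -0.0, -0.001]
ft_force: [-0.9, 7.6, 6.6]
grip_width: 0.618
```

Call:
move_arm:
  moves:
    - [[0,0.03,0],[0,0,0],0.4]
    - [[0,0,0],[0,0,0],0.4]

```text
clock: 26.62
position: [0.531, -0.1353, 0.026]
ee_rot: [1.0, -0.006, -0.0, -0.001]
ft_force: [-0.8, 10.2, 8.7]
grip_width: 0.619
```

Call:
move_arm:
  moves:
    - [[0.2,0,0],[0,0,0],0.4]
    - [[0.12,0,0],[0,0,0],0.4]
    - [[0,0,0],[0,0,0],0.4]

```text
clock: 27.0
position: [0.533, -0.1353, 0.0259]
ee_rot: [1.0, -0.006, -0.007, -0.001]
ft_force: [-35.5, 14.4, 41.4]
grip_width: 0.622
```

Call:
move_arm:
  moves:
    - [[-0.2,0,-0.02],[0,0,0],0.4]
    - [[0,0,0],[0,0,0],0.4]

```text
clock: 27.25
position: [0.5329, -0.1354, 0.0261]
ee_rot: [1.0, -0.006, -0.001, -0.001]
ft_force: [-4.8, 10.6, 7.3]
grip_width: 0.616
```

```bash
python3 - <<'E'
from wr import *
o,ci,im=wrist("w7"); p=o["position"];Rm=R.from_quat(o["ee_rot"]).as_matrix(); print(p,Rm,o["ft_force"],o["torque"])
s=camera("side")[:,:,::-1]; cr=cv2.resize(s[140:250,250:400],(546,400),interpolation=cv2.INTER_CUBIC)
cv2.imwrite("pics/w7o.png",np.hstack([cr[:,:400],im[60:460,180:580]]))
E
```

```text
[ 0.53289039 -0.13535435  0.02606854] [[ 0.99992713 -0.01183825 -0.00236328]
 [-0.01183351 -0.99992796  0.00201046]
 [-0.00238691 -0.00198235 -0.99999519]] [-4.82044985 10.63811628  7.32208089] [ 2.30997338  0.81891658 -0.268946  ]
```

View pics/w7o.png

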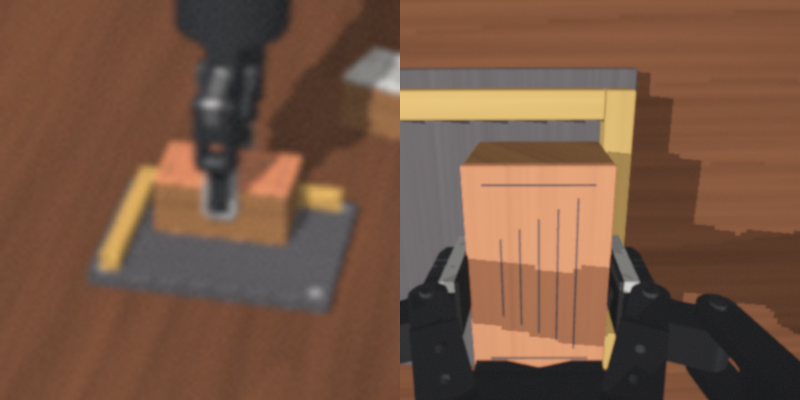

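The pictures show the block flat on the bed, parallel against the long fence, about 9 mm from the short one. The jam came from friction (downward and sideways preload). I'll lighten both before sliding.

Call:
move_arm:
  moves:
    - [[0,-0.03,-0.02],[0,0,0],0.4]
    - [[0,0,0],[0,0,0],0.4]

```text
clock: 27.6
position: [0.5329, -0.1353, 0.0261]
ee_rot: [1.0, -0.006, -0.001, -0.001]
ft_force: [-1.6, 7.7, 2.3]
grip_width: 0.619
```

Call:
move_arm:
  moves:
    - [[0,0,-0.02],[0,0,0],0.4]
    - [[0,0,0],[0,0,0],0.4]

```text
clock: 27.85
position: [0.5329, -0.1353, 0.0262]
ee_rot: [1.0, -0.006, -0.001, -0.001]
ft_force: [1.0, 8.1, -2.4]
grip_width: 0.623
```

Call:
move_arm:
  moves:
    - [[0.04,-0.03,0],[0,0,0],0.4]
    - [[0.04,0,0],[0,0,0],0.4]
    - [[0,0,0],[0,0,0],0.4]

```text
clock: 28.22
position: [0.5331, -0.1353, 0.0261]
ee_rot: [1.0, -0.006, -0.003, -0.0]
ft_force: [-8.2, 6.3, 5.4]
grip_width: 0.616
```

Call:
move_arm:
  moves:
    - [[0.04,0,0],[0,0,0],0.4]
    - [[0.04,0,0],[0,0,0],0.4]
    - [[0,0,0],[0,0,0],0.4]

```text
clock: 28.6
position: [0.5349, -0.1353, 0.0262]
ee_rot: [1.0, -0.006, -0.003, -0.0]
ft_force: [-9.6, 6.1, 6.9]
grip_width: 0.618
```

Call:
move_arm:
  moves:
    - [[0.04,0,-0.02],[0,0,0],0.4]
    - [[0.04,0,0],[0,0,0],0.4]
    - [[0.04,0,0],[0,0,0],0.4]
    - [[0,0,0],[0,0,0],0.4]

```text
clock: 29.1
position: [0.5383, -0.1353, 0.0263]
ee_rot: [1.0, -0.006, -0.003, -0.001]
ft_force: [-5.0, 6.7, 0.6]
grip_width: 0.618
```

Call:
move_arm:
  moves:
    - [[0.04,0,0],[0,0,0],0.4]
    - [[0.04,0,0],[0,0,0],0.4]
    - [[0,0,0],[0,0,0],0.4]

```text
clock: 29.48
position: [0.5403, -0.1354, 0.0263]
ee_rot: [1.0, -0.006, -0.003, -0.0]
ft_force: [-5.3, 6.3, 0.3]
grip_width: 0.623
```

Sliding freely at about 5 N drag, with the short fence a couple of mm away. Fine steps from here.

Call:
move_arm:
  moves:
    - [[0.04,0,0],[0,0,0],0.4]
    - [[0,0,0],[0,0,0],0.4]

```text
clock: 29.72
position: [0.5413, -0.1354, 0.0263]
ee_rot: [1.0, -0.006, -0.003, -0.0]
ft_force: [-6.1, 5.4, 0.4]
grip_width: 0.618
```

Call:
move_arm:
  moves:
    - [[0.03,0,0],[0,0,0],0.4]
    - [[0,0,0],[0,0,0],0.4]

```text
clock: 29.98
position: [0.542, -0.1354, 0.0263]
ee_rot: [1.0, -0.006, -0.003, -0.0]
ft_force: [-6.0, 5.7, 0.2]
grip_width: 0.621
```

Call:
move_arm:
  moves:
    - [[0.03,0,0],[0,0,0],0.4]
    - [[0,0,0],[0,0,0],0.4]

```text
clock: 30.22
position: [0.5427, -0.1354, 0.0262]
ee_rot: [1.0, -0.006, -0.003, -0.001]
ft_force: [-5.2, 5.8, 1.4]
grip_width: 0.623
```

Call:
move_arm:
  moves:
    - [[0.03,0,0],[0,0,0],0.4]
    - [[0,0,0],[0,0,0],0.4]

```text
clock: 30.48
position: [0.5435, -0.1354, 0.0263]
ee_rot: [1.0, -0.006, -0.003, -0.001]
ft_force: [-6.1, 5.1, 1.4]
grip_width: 0.618
```

Call:
move_arm:
  moves:
    - [[0.03,0,0],[0,0,0],0.4]
    - [[0,0,0],[0,0,0],0.4]

```text
clock: 30.72
position: [0.5441, -0.1354, 0.0262]
ee_rot: [1.0, -0.006, -0.003, -0.001]
ft_force: [-6.7, 6.1, 2.1]
grip_width: 0.621
```

Call:
move_arm:
  moves:
    - [[0.02,0,0],[0,0,0],0.4]
    - [[0,0,0],[0,0,0],0.4]

```text
clock: 30.98
position: [0.5441, -0.1354, 0.0263]
ee_rot: [1.0, -0.006, -0.004, -0.0]
ft_force: [-9.0, 6.3, 3.9]
grip_width: 0.619
```

Call:
move_arm:
  moves:
    - [[0.02,0.02,0],[0,0,0],0.4]
    - [[0,0,0],[0,0,0],0.4]

```text
clock: 31.22
position: [0.5441, -0.1354, 0.0262]
ee_rot: [1.0, -0.006, -0.004, -0.001]
ft_force: [-12.5, 8.9, 7.0]
grip_width: 0.619
```

Call:
move_arm:
  moves:
    - [[0.02,0.01,0],[0,0,0],0.4]
    - [[0,0,0],[0,0,0],0.4]

```text
clock: 31.48
position: [0.5441, -0.1354, 0.0262]
ee_rot: [1.0, -0.006, -0.005, -0.001]
ft_force: [-14.3, 8.7, 9.9]
grip_width: 0.616
```

Call:
move_arm:
  moves:
    - [[0,0.02,0],[0,0.4,0],0.4]
    - [[0,0,0],[0,0,0],0.4]

```text
clock: 31.72
position: [0.5442, -0.1354, 0.0262]
ee_rot: [1.0, -0.006, -0.001, -0.001]
ft_force: [-14.1, 10.4, 9.5]
grip_width: 0.619
```

```bash
python3 - <<'E'
from wr import *
o=get_obs(); print(o["position"],R.from_quat(o["ee_rot"]).as_matrix(),o["ft_force"],o["torque"])
E
```

```text
[ 0.54418538 -0.13543866  0.02622721] [[ 0.99992117 -0.01231826 -0.00243106]
 [-0.01231289 -0.99992175  0.00221184]
 [-0.00245812 -0.00218173 -0.9999946 ]] [-14.12518776  10.36497131   9.51451605] [ 2.13255251  3.13112053 -0.28538821]
```

Call:
move_arm:
  moves:
    - [[0.01,0.01,-0.03],[0,0,0],0.4]
    - [[0,0,0],[0,0,0],0.4]
    - [[0,0,0],[0,0,0],0.4]

```text
clock: 32.1
position: [0.5442, -0.1355, 0.0263]
ee_rot: [1.0, -0.006, -0.002, -0.001]
ft_force: [-11.6, 11.2, 1.8]
grip_width: 0.618
```

```bash
python3 - <<'E'
from wr import *
f=[get_obs()["ft_force"]]
o,ci,im=wrist("w8"); s=camera("side")[:,:,::-1]; f.append(get_obs()["ft_force"]); print(f,o["position"])
t=camera("top")[:,:,::-1]
cr=cv2.resize(s[140:250,250:360],(400,400),interpolation=cv2.INTER_CUBIC)
cv2.imwrite("pics/w8o.png",np.hstack([cr,im[60:460,180:580]])); cv2.imwrite("pics/t8.png",t)
E
```

```text
[array([-11.64916483,  11.22064849,   1.79708207]), array([-11.62334052,  10.9357578 ,   3.40723883])] [ 0.54418519 -0.13546536  0.02626548]
```

View pics/w8o.png

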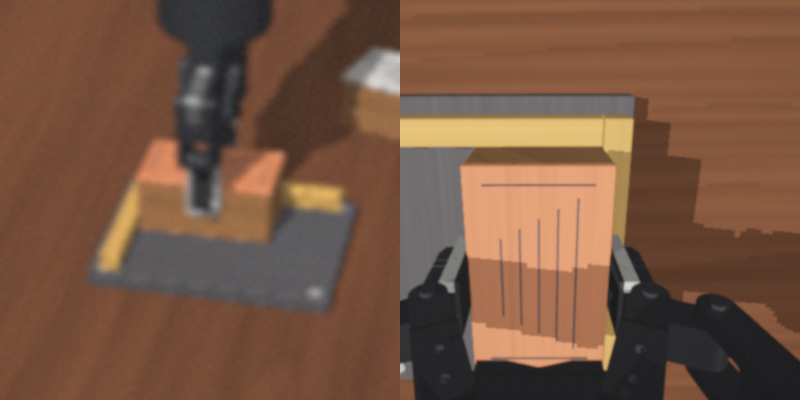

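View pics/t8.png

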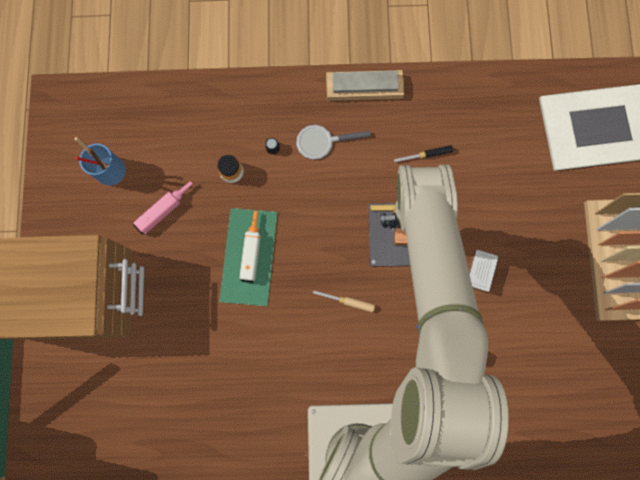

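Side and wrist views show the block flat in the corner against both fences. The top view shows the duster on the mat and the bystanders unmoved. I'll push slightly more toward the short fence to cover the long-fence drag, then hand in.

Call:
move_arm:
  moves:
    - [[0.03,0,-0.01],[0,0,0],0.4]
    - [[0,0,0],[0,0,0],0.4]
    - [[0,0,0],[0,0,0],0.4]
    - [[0,0,0],[0,0,0],0.4]

```text
clock: 32.75
position: [0.5442, -0.1355, 0.0263]
ee_rot: [1.0, -0.006, -0.002, -0.001]
ft_force: [-15.4, 11.0, 5.0]
grip_width: 0.621
```

```bash
python3 -c "
from workcell import *
o=get_obs();print(o['ft_force'],o['position']);print(hand_in())"
```

```text
[-15.37530255  11.01806826   4.9900777 ] [ 0.54416615 -0.13546776  0.02627203]
the job is handed in; nothing more can be done
None
```

I finished the job in the order asked and handed it in at 32.8 s. The arm is still holding the copper block pressed into the corner.

- **Blowing:** I held the nozzle steady for about 2.5 s, on the diagonal from the open side and tilted down 20°. The jet point was about 2 mm from the corner by the overhead measurement. A later, closer look put the jig about 3.5 mm further away from the robot, so the true error is more like 4–5 mm, against the 25 mm allowed.
- **Duster:** It lies flat on its mat, released. Setting it down briefly peaked at 30 N.
- **Copper block:** It is flat on the bed with its long side on the long fence, and it stopped moving against both fences. The last wrist readings were 15 N towards the short fence (part of that is drag), 11 N towards the long fence and 5 N net upward. The side and wrist views agree. Each fence's own contact force could not be measured separately.
- **What went wrong:** My first slide towards the short fence jammed from friction, reaching about 36 N along the slide and 41 N vertically at the wrist. These forces went through the held block, not the gripper body. I backed off, eased the pressure and slid again at about 5–6 N.
- **Other things on the bench:** The grey-faced block and the other things in view look unmoved in the last overhead picture. The arm hides the blue duster look-alike there, so I couldn't check it.

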